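# Post a worn feed roller under the spring flap of a drop box

## Task

Post the worn orange feed roller, which lies flat in the channel of the blue drop box, into the box: press the black spring bar down with one fingertip so that the yellow flap swings up, and keep it pressed while the other fingertip pushes the roller along the channel, under the flap, until it drops into the box. Then take the hand away so that the flap springs shut. Only push the roller, never pinch or lift it, and leave the other things on the bench where they stand.

Things in the scene. Friction and masses are not known exactly. Their poses are not given: they have to be found in the camera images.
- drop_box: Fixed blue box, 164 mm long (its x -100 to +63), 62 wide, with small feet to y -45 and +45. Frame: x = direction the roller is pushed, y = towards the bar, z up; origin on the bench top below the edge where deck ends and pit begins. Pivot rod of flap and bar: along x at y 34, z 73 mm (brackets to y 43, z 82)
- deck_edge (a point): Middle of the aluminium deck's end edge, in the box's frame x = 0, y = 0, z = 55 mm. The deck runs from x = -100 (open end) to x = 0 at z = 55, between two white guide rails with inner faces at y = -21 and +21, 9 mm high (the box's sides outside them 11 mm); the roller has 2 mm play each side. The shut flap closes the way at x = 3 to 6
- flap (a joint): Spring rocker with the yellow flap and the bar: 0 = shut (held by the spring), 0.9 rad = fully open. Pressing the bar down opens it, 2 N at first, about 5 N when open; let go, it springs shut. The roller clears the flap from 0.68 rad on. Open, the flap's top edge rises to 115 mm above the bench
- bar (a point): Middle of the black round press bar, on its axis; radius 6, length 104 mm, parallel to the box's x (x -100 to +4). Shut: y = 66, top at z = 91. Pressed, it sinks in an arc of 34 mm radius round the pivot: top at z = 69: flap 0.65 open; 63: 0.83 open; 61: stop (0.9); y then 63 to 65. A fingertip can slide along it while pressing
- flap_plate (a point): Middle of the yellow flap plate, which is 3 mm thick along the box's x, 32 mm wide (y -14 to +18 in the box's frame) and 23 mm tall and hangs shut 1 mm above the deck
- pit (a point): Centre of the pit's floor (x = 30, y = 0, z = 5 mm in the box's frame). The pit reaches from x = 0 to 60, under a pale cover (x 11 to 63, top at z = 87)
- worn_roller: Orange feed roller with a white hub, lying flat on the deck in the channel; diameter 37 mm, 14 mm high (the tyre that is pushed is 12 mm high), 60 g. Origin in the middle of its underside, z up along its axis. It tips into the pit as soon as its middle is past the deck's edge
- oil_bottle: White squeeze bottle of oil with a red nozzle, 38 mm diameter, 120 mm tall, standing loose on the bench; origin under its middle. To be left alone
- tally_counter: White hand tally counter, 52x64x23 mm, loose on the bench; origin under its middle. To be left alone
- side_cutters: Side cutters with red handles, 50x118x14 mm, lying loose on the bench; origin under the middle. To be left alone

How it is judged:
By the outcome, as a careful person would: the job done as asked, in the order asked, and still so for the second after the job is handed in, with the robot touching nothing.
It also fails if it takes over 40 s, if anything falls off the work surface, if the arm or the gripper's body presses on something with over 40 N, if the wrist force passes 120 N, or if a joint passes its speed limit or range.

## Robot

A 6-joint arm with a two-finger parallel gripper is mounted at the origin on a cart in front of the work surface, level with it; the furniture and walls round the work are solid. World frame = base frame: x ahead of the robot, y to its left, z up, the work surface at z = 0. Lengths are in mm, angles in rad, forces in N, time in s.
With the tool pointing down it reaches from about 350 to 875 mm from the base axis. Payload 4.2 kg.
Tool frame: the origin (TCP) lies midway between the tips of the shut fingers; the grasp point (between the pads) lies 19 mm behind it; z points along the fingers, y is the line along which they close (so a half turn about z gives the same grasp; the last joint's range is limited). The gripper opens to 85 mm and grips with 20 to 120 N. Pads are 22 mm wide; open, the fingers measure 114 mm over their backs; the gripper's body (76 mm by 85 mm) begins 54 mm behind the grasp point. The pads swing forward as they close: fully open they stand 13 mm farther back than shut.
Start: joints at [1.397, 0.385, 0.008, 0, -1.194, -0.259], TCP at [262.1, 567.365, 231.312] pointing down, gripper open.
Joint ranges: [-3.14, 3.14], [-1.21, 2.06], [-1.07, 1.41], [-3.16, 2.05], [-2.99, -0.16], [-3.1, 3.1]. Speed limits (rad/s): [2.79, 2.79, 3.14, 3.14, 3.14, 3.14].

## Interface

Orientations are given as a unit quaternion [x, y, z, w].
In Python, from bench import arm gives the robot as it stands. The module is installed in compiled form; this text tells all that it offers.
- The arm moves only by the shell command python3 -m handwheel 'ROWS' [OPENING]. ROWS is JSON, a list of rows, each an object of numbers: "x", "y", "z": the shift along the world's x, y, z each as a share of 20 cm, from -1 to 1; "ax", "ay", "az": the turn, a rotation vector about the world's x, y, z each as a share of 90 degrees, from -1 to 1. In form: [{"x": .., "y": .., "z": .., "ax": .., "ay": .., "az": ..}, ...]. A call has exactly 8 rows; each row shifts and turns the commanded pose from where the row before left it; what a row does not reach is not made up. A row lasts 1/10 s, in which the tool goes at most 50 mm and 8.59 degrees, less where a joint would pass 70% of its speed; a pose out of reach is approached as far as the arm can. A call with a number of a shift or a turn outside -1 to 1 is refused whole. A call with a gripper value outside its range is refused whole. OPENING is the opening, from -1 (shut) to 1 (fully open), set as the call begins (- or left out, the last holds). The fingers move at their own pace and stop on an object; the grip force is fixed at half the most. Time passes only in rows, so rows that do not move let the fingers close, or fill a call up. It gives the time, the measured TCP pose, the force, the opening and the grip force at its end, in the units of the state.
- arm.read_state(): the state, without advancing time (a new reading comes with each control period).
- arm.get_image(name): name is "side" or "top" or "wrist"; returns the picture (384x512x3 uint8, red, green, blue); there is no depth.
- arm.camera_params(name): a dict with "K" (3x3 intrinsics, pixels), "position" and "orientation" of the camera in the world. Camera axes: x right, y down, z forward; pixel columns grow to the right and rows downward; lengths in mm; the calibration is good to about 2 mm. A picture is of the moment at which its call begins: read the wrist's pose just before it. camera_params takes no time and is no camera call; for the wrist camera it gives the pose at the moment of the call.
- arm.job_done(): hands the job in; it is judged then, once.
The state is a dict: "clock": time; "joints": joint angles; "joint_vel": joint speeds; "joint_efforts": joint torques, N m; "position": TCP position; "ee_rot": TCP orientation; "contact_force": force on the tool from outside, world axes, zero at the start; "wrist_torque": the same for the moment, N m; "gripper_width": finger opening in mm; "grasp_force": force on a finger pad.
Only numpy, scipy, OpenCV 4.12 (cv2) and the standard library are available. Lean on these libraries where they do the work, as an engineer would, in place of code of your own. Each camera call takes 0.05 s, during which the arm holds its last target. There are 200 camera calls.

## Working session

There is one attempt and no reset: what is moved stays moved. The work goes in short steps, Python scripts to look and compute and a shell command to move; the robot and the scene stay as the last step left them, time stands still between calls to the robot, and variables do not carry over. Pictures are saved under pics/ and viewed, at most 10 in all, crops included, and the job is handed in when it is done.

```bash
mkdir -p pics
cat > h.py <<'E'
import numpy as np, cv2
from bench import arm
from scipy.spatial.transform import Rotation as R
def ray(cp,u,v):
    d=np.linalg.inv(np.array(cp["K"]))@[u,v,1]
    o=cp["orientation"]; Rm=R.from_quat(o).as_matrix() if np.size(o)==4 else np.array(o)
    return np.array(cp["position"],float),Rm@d
def plane(cp,u,v,z):
    p,d=ray(cp,u,v); return p+d*(z-p[2])/d[2]
def proj(cp,X):
    o=cp["orientation"]; Rm=R.from_quat(o).as_matrix() if np.size(o)==4 else np.array(o)
    c=Rm.T@(np.array(X,float)-np.array(cp["position"],float)); q=np.array(cp["K"])@c; return q[:2]/q[2]
E
python3 - <<'E'
from h import *
s=arm.read_state(); print({k:np.round(v,3) for k,v in s.items()})
ims=[]
for n in ("top","side"):
    im=arm.get_image(n); cp=arm.camera_params(n); print(n,cp); cv2.imwrite(f"pics/{n}0.png",im[:,:,::-1])
E
```

```text
{'clock': np.float64(0.0), 'joints': array([ 1.397,  0.386,  0.007, -0.   , -1.194, -0.259]), 'joint_vel': array([ 0.001,  0.001,  0.001, -0.   ,  0.002, -0.   ]), 'joint_efforts': array([-0.0000e+00, -3.9229e+01,  1.8840e+01,  4.1860e+00, -5.0000e-03,
       -0.0000e+00]), 'position': array([261.879, 566.862, 230.238]), 'ee_rot': array([ 0.977, -0.215, -0.   ,  0.001]), 'contact_force': array([ 0.328, -0.338, -0.081]), 'wrist_torque': array([-0.005, -0.033, -0.039]), 'grasp_force': np.float64(0.0), 'gripper_width': np.float64(85.466)}
top {'K': array([[387.15762892,   0.        , 251.17889402],
       [  0.        , 387.15762892, 198.13661691],
       [  0.        ,   0.        ,   1.        ]]), 'position': array([ 390.74518805,  158.54206017, 1097.0845759 ]), 'orientation': array([ 0.71380445, -0.69937025,  0.02313305, -0.02879798])}
side {'K': array([[351.68374801,   0.        , 258.37121497],
       [  0.        , 351.68374801, 189.10634953],
       [  0.        ,   0.        ,   1.        ]]), 'position': array([971.34905519, 510.88979255, 973.69990589]), 'orientation': array([ 0.44692408,  0.84544076, -0.2604539 , -0.13286286])}
```

View pics/top0.png

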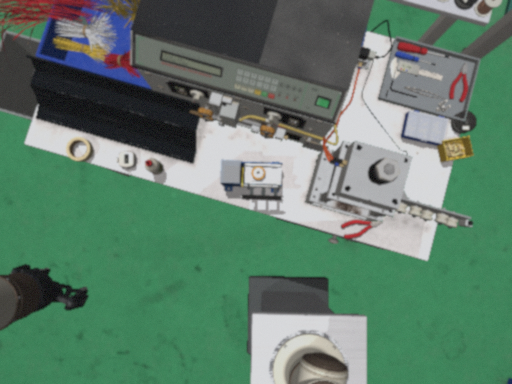

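View pics/side0.png

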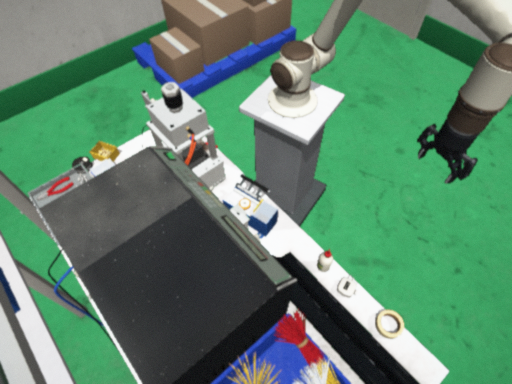

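The top view shows the box near px (255,178). The pale or blue pit end is at left (231,180), the roller at (258,174) and the bar below it at (268,207). That puts box x along about world +y and the bar side towards the robot. I'll zoom in on it.

Run:
```python
from h import *
im=cv2.imread("pics/top0.png"); c=cv2.resize(im[140:225,210:330],None,fx=6.6,fy=6.6,interpolation=cv2.INTER_CUBIC); cv2.imwrite("pics/top0c.png",c)
cp=arm.camera_params("top")
hsv=cv2.cvtColor(im,cv2.COLOR_BGR2HSV)
m=np.zeros(im.shape[:2],np.uint8); m[150:200,215:300]=cv2.inRange(hsv,(8,100,120),(22,255,255))[150:200,215:300]
n,l,st,ce=cv2.connectedComponentsWithStats(m)
for i in range(1,n):
    if st[i,4]>5: print(st[i],ce[i],plane(cp,*ce[i],67))
```

```text
[254 176  10   4  12] [258.41666667 178.08333333] [520.68576313 149.32177711  67.        ]
```

View pics/top0c.png

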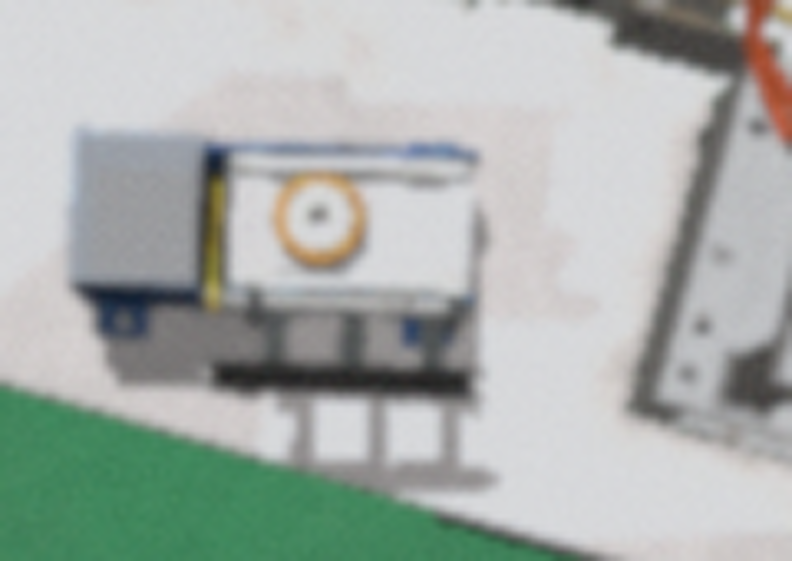

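The crop shows these positions in crop px:
- Roller centre at about (320,220).
- Yellow flap at (213,240).
- Bar from (215,377) to (470,380).
- Pale cover corners at (80,130), (205,135), (75,290) and (200,290).

Next I'll turn these into a box pose and work out the target.

Run:
```python
from h import *
cp=arm.camera_params("top")
def c(u,v,z): p=plane(cp,u/6.6+210,v/6.6+140,z); return p.round(1)
r=c(320,220,68); print("roller",r)
b0,b1=c(215,377,87),c(470,380,87); print("bar",b0,b1,np.linalg.norm(b1-b0)); d=(b0-b1)[:2]; a=np.arctan2(d[1],d[0]); print("box x angle deg",np.degrees(a))
C=[c(*p,87) for p in((80,130),(205,135),(75,290),(200,290))]; print("cover",C)
ex=np.array([np.cos(a),np.sin(a)]); ey=np.array([-ex[1],ex[0]])
o=b0[:2]-4*ex-66*ey; print("origin from bar",o)
o2=np.mean(C,0)[:2]-37*ex; print("from cover (if y 0)",o2)
for n,p in(("roller",r),*[("c",x) for x in C]): print(n,"in box",(p[:2]-o)@ex,(p[:2]-o)@ey)
print("open end",c(475,230,55), "printer front lowest z150", plane(cp,300,120,100), "machine left", plane(cp,313,185,0))
s=arm.read_state(); print(R.from_quat(s["ee_rot"]).as_matrix().round(3))
```

```text
roller [533.4 149.4  68. ]
bar [467.2 190.   87. ] [468.   88.9  87. ] 101.10316513344179
box x angle deg 90.45336960396902
cover [array([565.1, 246.1,  87. ]), array([564. , 196.1,  87. ]), array([500.8, 246.4,  87. ]), array([501.8, 196.7,  87. ])]
origin from bar [533.22958464 186.52236407]
from cover (if y 0) [533.21777026 184.32615832]
roller in box -37.12255036241974 0.1233284713757984
c in box 59.323589450612346 -32.34083816146828
c in box 9.333858730221147 -30.845237110794667
c in box 60.13236729542143 31.954775051236577
c in box 10.426010492772413 31.348068031540024
open end [532.3  85.6  55. ] printer front lowest z150 [671.76381447  43.70260156 100.        ] machine left [512.40407061  -6.91646047   0.        ]
[[ 0.908 -0.42  -0.001]
 [-0.42  -0.908 -0.002]
 [ 0.     0.002 -1.   ]]
```

Bar length, cover size and roller y (0.1) all match the specification. The box origin is about (533,185), its yaw about 90°, and the roller's box x is about -37. I'll move over the start point (500,113), with the finger axis along world x.

```bash
python3 -m handwheel '[{"x":0.075,"y":-0.142,"az":-0.045},{"x":0.075,"y":-0.142,"az":-0.045},{"x":0.075,"y":-0.142,"az":-0.045},{"x":0.075,"y":-0.142,"az":-0.045},{"x":0.075,"y":-0.142,"az":-0.045},{"x":0.075,"y":-0.142,"az":-0.045},{"x":0.075,"y":-0.142,"az":-0.045},{"x":0.075,"y":-0.142,"az":-0.045}]' 0.27
python3 -m handwheel '[{"x":0.075,"y":-0.142,"az":-0.045},{"x":0.075,"y":-0.142,"az":-0.045},{"x":0.075,"y":-0.142,"az":-0.045},{"x":0.075,"y":-0.142,"az":-0.045},{"x":0.075,"y":-0.142,"az":-0.045},{"x":0.075,"y":-0.142,"az":-0.045},{"x":0.075,"y":-0.142,"az":-0.045},{"x":0,"y":0,"az":0}]'
python3 - <<'E'
from h import *
s=arm.read_state(); print(s["clock"],s["position"],R.from_quat(s["ee_rot"]).as_matrix().round(3),s["gripper_width"],s["joints"])
cp=arm.camera_params("wrist"); im=arm.get_image("wrist"); print(cp); cv2.imwrite("pics/w1.png",im[:,:,::-1])
E
```

```text
0.1 [261.88170162 566.92350456 230.31399001] [[ 0.908 -0.42  -0.001]
 [-0.42  -0.908 -0.002]
 [ 0.     0.002 -1.   ]] 85.40060340340604 [ 1.39662791e+00  3.85512594e-01  6.77211419e-03 -4.40786058e-04
 -1.19398857e+00 -2.58642048e-01]
{'K': array([[321.95558191,   0.        , 256.84309523],
       [  0.        , 321.95558191, 189.0881716 ],
       [  0.        ,   0.        ,   1.        ]]), 'position': array([323.91072256, 537.52984904, 374.44548974]), 'orientation': array([-0.53377648,  0.83465857,  0.11415312, -0.07346297])}invalid input at $[0]: expected keys x, y, z, ax, ay, az
invalid input at $[0]: expected keys x, y, z, ax, ay, az
```

View pics/w1.png

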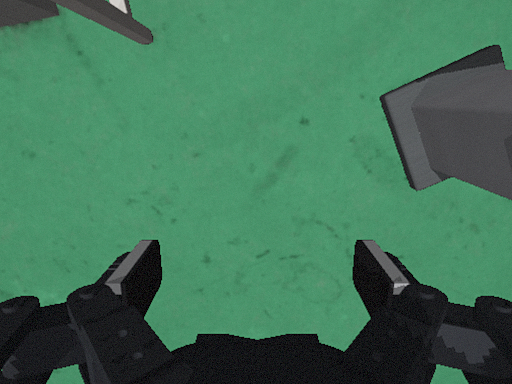

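The rows were refused because every key is required. The picture shows only the floor and the open pads at about (140,265) and (378,265). I'll resend with all the keys.

```bash
python3 -m handwheel '[{"x":0.075,"y":-0.142,"z":0,"ax":0,"ay":0,"az":-0.045},{"x":0.075,"y":-0.142,"z":0,"ax":0,"ay":0,"az":-0.045},{"x":0.075,"y":-0.142,"z":0,"ax":0,"ay":0,"az":-0.045},{"x":0.075,"y":-0.142,"z":0,"ax":0,"ay":0,"az":-0.045},{"x":0.075,"y":-0.142,"z":0,"ax":0,"ay":0,"az":-0.045},{"x":0.075,"y":-0.142,"z":0,"ax":0,"ay":0,"az":-0.045},{"x":0.075,"y":-0.142,"z":0,"ax":0,"ay":0,"az":-0.045},{"x":0.075,"y":-0.142,"z":0,"ax":0,"ay":0,"az":-0.045}]' 0.27
python3 -m handwheel '[{"x":0.075,"y":-0.142,"z":0,"ax":0,"ay":0,"az":-0.045},{"x":0.075,"y":-0.142,"z":0,"ax":0,"ay":0,"az":-0.045},{"x":0.075,"y":-0.142,"z":0,"ax":0,"ay":0,"az":-0.045},{"x":0.075,"y":-0.142,"z":0,"ax":0,"ay":0,"az":-0.045},{"x":0.075,"y":-0.142,"z":0,"ax":0,"ay":0,"az":-0.045},{"x":0.075,"y":-0.142,"z":0,"ax":0,"ay":0,"az":-0.045},{"x":0.075,"y":-0.142,"z":0,"ax":0,"ay":0,"az":-0.045},{"x":0.05,"y":-0.1,"z":0,"ax":0,"ay":0,"az":0}]'
python3 - <<'E'
from h import *
cp=arm.camera_params("wrist"); im=arm.get_image("wrist"); print(cp["position"],cp["orientation"]); cv2.imwrite("pics/w2.png",im[:,:,::-1])
s=arm.read_state(); print(s["clock"],s["position"],R.from_quat(s["ee_rot"]).as_matrix().round(3),s["gripper_width"],s["joints"].round(3))
E
```

```text
clock: 0.95
position: [382.4, 338.8, 231.1]
ee_rot: [0.877, -0.48, -0.0, 0.0]
contact_force: [0.8, -0.5, 1.2]
gripper_width: 54.5
grasp_force: 0.0
clock: 1.75
position: [497.5, 119.7, 231.1]
ee_rot: [0.733, -0.68, -0.0, 0.0]
contact_force: [-0.3, 0.1, 0.1]
gripper_width: 54.1
grasp_force: 0.0
[502.75616271  50.69466756 375.17765229] [-0.03738544  0.98997555  0.13610443 -0.00513051]
1.8 [498.16910711 118.03997515 230.97209787] [[ 0.074 -0.997 -0.001]
 [-0.997 -0.074 -0.001]
 [ 0.001  0.001 -1.   ]] 54.34013155812733 [ 5.510e-01  1.930e-01 -2.650e-01  1.000e-03 -1.114e+00 -4.760e-01]
```

View pics/w2.png

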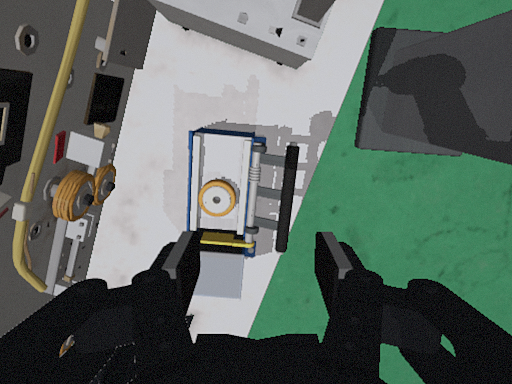

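The wrist view shows the roller at (217,199), the bar from (292,147) to (282,250), the flap at (226,238), and the fingertips at about (185,235) and (330,235). I'll measure these more closely.

Run:
```python
from h import *
cp={"K":arm.camera_params("wrist")["K"],"position":[502.756,50.695,375.178],"orientation":[-0.03738544,0.98997555,0.13610443,-0.00513051]}
im=cv2.imread("pics/w2.png"); hsv=cv2.cvtColor(im,cv2.COLOR_BGR2HSV)
m=np.zeros(im.shape[:2],np.uint8); m[170:226,195:242]=cv2.inRange(hsv,(8,120,120),(24,255,255))[170:226,195:242]
p=cv2.findNonZero(m); (c,r)=cv2.minEnclosingCircle(p); R0=plane(cp,*c,67); print("roller px",c,r,R0,"dia",2*r/321.96*310)
b0,b1=plane(cp,282,250,88),plane(cp,292,147,88); d=(b0-b1)[:2]; a=np.arctan2(d[1],d[0]); print("bar",b0,b1,np.linalg.norm(d),np.degrees(a))
ex=np.array([np.cos(a),np.sin(a)]); ey=np.array([-ex[1],ex[0]]); o=b0[:2]-4*ex-66*ey; print("origin",o,"roller in box",(R0[:2]-o)@ex,(R0[:2]-o)@ey)
for u,v in((195,232),(170,235),(318,232),(346,235)): print((u,v),plane(cp,u,v,236))
c=cv2.resize(im[215:330,120:400],None,fx=2.8,fy=2.8,interpolation=cv2.INTER_CUBIC); cv2.imwrite("pics/w2c.png",np.clip(c.astype(float)*2,0,255))
```

```text
roller px (216.3314971923828, 198.7486114501953) 18.59914207458496 [535.98732039 149.91252279  67.        ] dia 35.816461940125095
bar [467.48556189 190.79971478  88.        ] [468.31007616  89.63346299  88.        ] 101.16961166625367 90.46695554608496
origin [533.51596929 187.33773584] roller in box -37.44411121758251 -2.1662602170158265
(195, 232) [527.00885591 112.4903751  236.        ]
(170, 235) [538.63063823 114.88729226 236.        ]
(318, 232) [469.80911671 108.16371222 236.        ]
(346, 235) [456.56123288 108.6794388  236.        ][ WARN:0@0.167] global loadsave.cpp:1063 imwrite_ Unsupported depth image for selected encoder is fallbacked to CV_8U.
```

View pics/w2c.png

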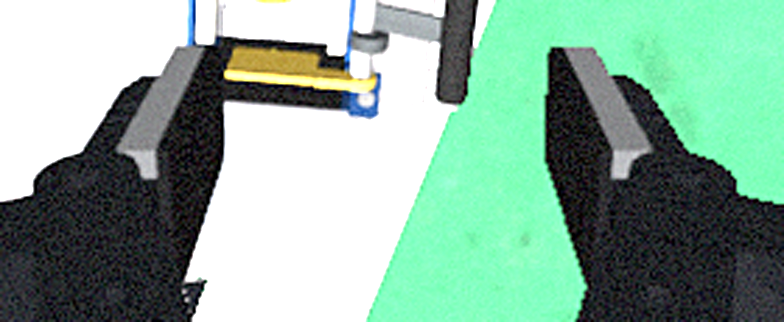

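The tips (pad plus back plate) are about 8 mm thick, at 27 to 35 mm either side of the axis at opening 54. An opening of about 57 therefore gives the 65 mm spacing from channel middle to bar. Next I'll align to (501,113), square the yaw and descend to just above the bar.

```bash
python3 -m handwheel '[{"x":0.02,"y":-0.034,"z":-0.04,"ax":0,"ay":0,"az":-0.042},{"x":0,"y":0,"z":-0.08,"ax":0,"ay":0,"az":0},{"x":0,"y":0,"z":-0.1,"ax":0,"ay":0,"az":0},{"x":0,"y":0,"z":-0.12,"ax":0,"ay":0,"az":0},{"x":0,"y":0,"z":-0.12,"ax":0,"ay":0,"az":0},{"x":0,"y":0,"z":-0.1,"ax":0,"ay":0,"az":0},{"x":0,"y":0,"z":-0.06,"ax":0,"ay":0,"az":0},{"x":0,"y":0,"z":0,"ax":0,"ay":0,"az":0}]' 0.34
python3 - <<'E'
from h import *
cp=arm.camera_params("wrist"); im=arm.get_image("wrist"); print(cp["position"],cp["orientation"]); cv2.imwrite("pics/w3.png",np.clip(im[:,:,::-1]*1.4,0,255).astype(np.uint8))
s=arm.read_state(); print(s["clock"],s["position"],R.from_quat(s["ee_rot"]).as_matrix().round(3),s["gripper_width"],s["contact_force"])
E
```

```text
clock: 2.6
position: [500.0, 114.2, 105.7]
ee_rot: [0.711, -0.703, -0.001, 0.002]
contact_force: [0.4, -1.1, 0.1]
gripper_width: 57.2
grasp_force: 0.0
[501.34853009  45.26317814 249.92263293] [-0.00569065  0.99076635  0.13544108 -0.00231949]
2.65 [500.91664813 114.55123251 106.98505796] [[ 0.012 -1.    -0.001]
 [-1.    -0.012 -0.001]
 [ 0.001  0.001 -1.   ]] 57.241658574584875 [0.31796545 0.12030069 0.74982863]
```

View pics/w3.png

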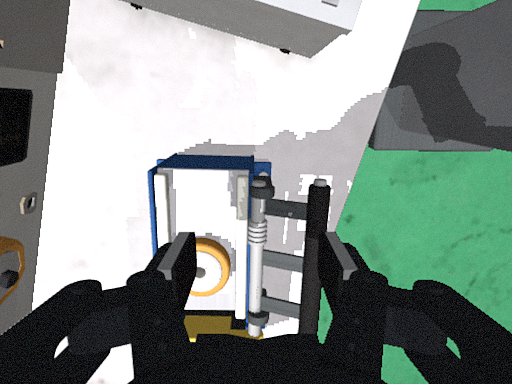

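Fingers straddle the rail and rod, with the left tip at (185,235) over the channel and the right at (335,235) over the bar, whose top end is at (318,185). The roller's rear edge is at about (207,237). I'll check clearances.

Run:
```python
from h import *
cp={"K":arm.camera_params("wrist")["K"],"position":[501.349,45.263,249.923],"orientation":[-0.00569,0.990766,0.135441,-0.00232]}
print("roller rear",plane(cp,207,237,67)); print("bar end",plane(cp,319,184,88),"bar axis lower",plane(cp,315,225,88))
print("rail inner L/R",plane(cp,173,210,64),plane(cp,236,210,64)); print("deck open end",plane(cp,208,167,55))
for u in(176,196,318,332): print(plane(cp,u,233,113))
c=cv2.imread("pics/w3.png"); hsv=cv2.cvtColor(c,cv2.COLOR_BGR2HSV); m=np.zeros(c.shape[:2],np.uint8); m[225:310,196:236]=cv2.inRange(hsv,(8,120,100),(22,255,255))[225:310,196:236]
p=cv2.findNonZero(m)[:,0]; i=p[:,1].argmin(); print(p[i],plane(cp,*map(float,p[i]),67)); j=p[:,0].argmax(); print(p[j],plane(cp,*map(float,p[j]),67))
```

```text
roller rear [530.47137129 127.14650555  67.        ]
bar end [468.02235118  87.26679373  88.        ] bar axis lower [468.72366352 110.12309068  88.        ]
rail inner L/R [551.14944403 110.86390285  64.        ] [512.72846891 110.44761776  64.        ]
deck open end [530.381297    85.76379214  55.        ]
[537.29608001 104.71770433 113.        ]
[528.13128151 104.62068799 113.        ]
[472.14465044 104.02802707 113.        ]
[465.71099885 103.95992199 113.        ]
[196 238] [537.25773442 127.88465757  67.        ]
[229 260] [517.12260096 142.65414501  67.        ]
```

Finger and bar line up within 1 mm, but the leading face is only about 2 mm behind the roller. I'll back off 6 mm in y, then go down and feel for the bar.

```bash
python3 -m handwheel '[{"x":0,"y":-0.03,"z":0,"ax":0,"ay":0,"az":0},{"x":0,"y":0,"z":-0.05,"ax":0,"ay":0,"az":0},{"x":0,"y":0,"z":-0.05,"ax":0,"ay":0,"az":0},{"x":0,"y":0,"z":0,"ax":0,"ay":0,"az":0},{"x":0,"y":0,"z":0,"ax":0,"ay":0,"az":0},{"x":0,"y":0,"z":0,"ax":0,"ay":0,"az":0},{"x":0,"y":0,"z":0,"ax":0,"ay":0,"az":0},{"x":0,"y":0,"z":0,"ax":0,"ay":0,"az":0}]'
python3 -m handwheel '[{"x":0,"y":0,"z":-0.025,"ax":0,"ay":0,"az":0},{"x":0,"y":0,"z":-0.025,"ax":0,"ay":0,"az":0},{"x":0,"y":0,"z":0,"ax":0,"ay":0,"az":0},{"x":0,"y":0,"z":0,"ax":0,"ay":0,"az":0},{"x":0,"y":0,"z":0,"ax":0,"ay":0,"az":0},{"x":0,"y":0,"z":0,"ax":0,"ay":0,"az":0},{"x":0,"y":0,"z":0,"ax":0,"ay":0,"az":0},{"x":0,"y":0,"z":0,"ax":0,"ay":0,"az":0}]'
```

```text
clock: 3.45
position: [501.1, 108.6, 87.5]
ee_rot: [0.711, -0.703, 0.0, -0.0]
contact_force: [-0.8, -0.4, 0.6]
gripper_width: 57.2
grasp_force: 0.0
clock: 4.25
position: [501.1, 108.4, 77.4]
ee_rot: [0.711, -0.703, 0.0, 0.0]
contact_force: [-2.7, 0.1, 2.7]
gripper_width: 57.0
grasp_force: 1.5
```

Contact is felt at about 2.7 N. I'll press on down in stages.

```bash
python3 -m handwheel '[{"x":0,"y":0,"z":-0.02,"ax":0,"ay":0,"az":0},{"x":0,"y":0,"z":-0.02,"ax":0,"ay":0,"az":0},{"x":0,"y":0,"z":-0.02,"ax":0,"ay":0,"az":0},{"x":0,"y":0,"z":-0.015,"ax":0,"ay":0,"az":0},{"x":0,"y":0,"z":0,"ax":0,"ay":0,"az":0},{"x":0,"y":0,"z":0,"ax":0,"ay":0,"az":0},{"x":0,"y":0,"z":0,"ax":0,"ay":0,"az":0},{"x":0,"y":0,"z":0,"ax":0,"ay":0,"az":0}]'
python3 - <<'E'
from h import *
im=arm.get_image("side"); cp=arm.camera_params("side")
u,v=proj(cp,[510,150,70]).astype(int); print(u,v)
a=im[v-38:v+38,u-50:u+50,::-1]; a=cv2.resize(a,None,fx=7,fy=7,interpolation=cv2.INTER_CUBIC)
w=arm.get_image("wrist")[:,:,::-1]; cv2.imwrite("pics/s4.png",np.hstack([cv2.resize(a,(400,304)),cv2.resize(w,(400,304))]))
for n,p in(("flap open top",[533,190,113]),("tipC",[533,108.5,65]),("tipB",[468,108.5,65])): q=proj(cp,p); print(n,(q-[u-50,v-38])*4)
print(arm.read_state()["contact_force"],arm.read_state()["position"])
E
```

```text
clock: 5.05
position: [501.7, 108.8, 62.7]
ee_rot: [0.711, -0.703, 0.0, -0.001]
contact_force: [0.7, -0.6, 4.4]
gripper_width: 57.3
grasp_force: 2.2
248 195
flap open top [227.75642208 171.54340297]
tipC [141.79752385 154.57276196]
tipB [190.89460462  97.47735603]
[ 1.07295808 -0.4186008   4.39278946] [501.70838528 108.82867126  62.66496959]
```

View pics/s4.png

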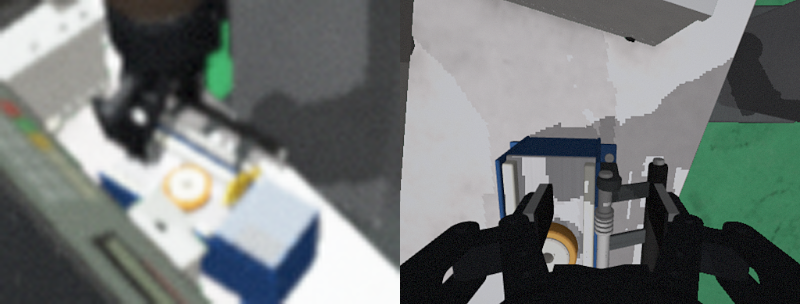

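The roller sits ahead of the channel finger, clear of it, and the flap (yellow, left panel (240,185)) has swung up. At 4.4 N it's near 0.7 rad. I'll press 6 mm more.

```bash
python3 -m handwheel '[{"x":0,"y":0,"z":-0.015,"ax":0,"ay":0,"az":0},{"x":0,"y":0,"z":-0.015,"ax":0,"ay":0,"az":0},{"x":0,"y":0,"z":0,"ax":0,"ay":0,"az":0},{"x":0,"y":0,"z":0,"ax":0,"ay":0,"az":0},{"x":0,"y":0,"z":0,"ax":0,"ay":0,"az":0},{"x":0,"y":0,"z":0,"ax":0,"ay":0,"az":0},{"x":0,"y":0,"z":0,"ax":0,"ay":0,"az":0},{"x":0,"y":0,"z":0,"ax":0,"ay":0,"az":0}]'
```

```text
clock: 5.95
position: [503.1, 108.9, 57.4]
ee_rot: [0.712, -0.703, 0.001, -0.002]
contact_force: [2.4, -1.9, 6.6]
gripper_width: 56.9
grasp_force: 3.3
```

The flap is near fully open at 6.6 N. Now I'll push along the channel while holding the bar.

```bash
python3 -m handwheel '[{"x":0,"y":0.02,"z":0,"ax":0,"ay":0,"az":0},{"x":0,"y":0.025,"z":0,"ax":0,"ay":0,"az":0},{"x":0,"y":0.025,"z":0,"ax":0,"ay":0,"az":0},{"x":0,"y":0.025,"z":0,"ax":0,"ay":0,"az":0},{"x":0,"y":0.025,"z":0,"ax":0,"ay":0,"az":0},{"x":0,"y":0.025,"z":0,"ax":0,"ay":0,"az":0},{"x":0,"y":0.025,"z":0,"ax":0,"ay":0,"az":0},{"x":0,"y":0,"z":0,"ax":0,"ay":0,"az":0}]'
python3 - <<'E'
from h import *
im=arm.get_image("side"); 
a=cv2.resize(im[157:233,198:298,::-1],(400,304),interpolation=cv2.INTER_CUBIC)
w=arm.get_image("wrist")[:,:,::-1]; cv2.imwrite("pics/s5.png",np.hstack([a,cv2.resize(w,(400,304))]))
print(arm.read_state()["contact_force"],arm.read_state()["position"])
E
```

```text
clock: 6.75
position: [499.7, 141.1, 56.3]
ee_rot: [0.711, -0.703, -0.0, 0.002]
contact_force: [-1.3, -3.4, 7.7]
gripper_width: 57.6
grasp_force: 4.2
[-1.31565951 -3.06856945  8.82252184] [499.65028808 141.12330832  56.31452894]
```

View pics/s5.png

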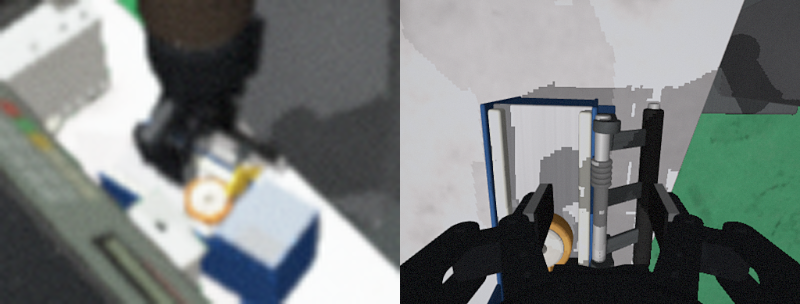

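The roller has been pushed along to the flap (side panel (208,200)), with the flap still up. I'll push on to the drop.

```bash
python3 -m handwheel '[{"x":0,"y":0.02,"z":0,"ax":0,"ay":0,"az":0},{"x":0,"y":0.025,"z":0,"ax":0,"ay":0,"az":0},{"x":0,"y":0.025,"z":0,"ax":0,"ay":0,"az":0},{"x":0,"y":0.025,"z":0,"ax":0,"ay":0,"az":0},{"x":0,"y":0.025,"z":0,"ax":0,"ay":0,"az":0},{"x":0,"y":0.01,"z":0,"ax":0,"ay":0,"az":0},{"x":0,"y":0,"z":0,"ax":0,"ay":0,"az":0},{"x":0,"y":0,"z":0,"ax":0,"ay":0,"az":0}]'
python3 - <<'E'
from h import *
im=arm.get_image("side"); 
a=cv2.resize(im[157:233,198:298,::-1],(400,304),interpolation=cv2.INTER_CUBIC)
w=arm.get_image("wrist")[:,:,::-1]; cv2.imwrite("pics/s6.png",np.hstack([a,cv2.resize(w,(400,304))]))
print(arm.read_state()["contact_force"],arm.read_state()["position"])
h=cv2.cvtColor(np.ascontiguousarray(im[157:233,198:298,::-1]),cv2.COLOR_BGR2HSV); m=cv2.inRange(h,(8,110,100),(20,255,255)); print("orange px",m.sum()//255, cv2.boundingRect(m))
h=cv2.cvtColor(cv2.imread("pics/s5.png")[:,:400],cv2.COLOR_BGR2HSV); print("before",cv2.inRange(h,(8,110,100),(20,255,255)).sum()//255//16)
E
```

```text
clock: 7.65
position: [498.2, 166.1, 55.7]
ee_rot: [0.711, -0.703, -0.001, 0.004]
contact_force: [-2.9, -4.6, 8.0]
gripper_width: 57.0
grasp_force: 4.1
[-3.35296962 -5.13371855  7.27369889] [498.19640333 166.08788944  55.6857453 ]
orange px 0 (0, 0, 0, 0)
before 18
```

No orange is left in the side view. I'll push a few mm more for certainty and wait, then back off while still pressing and check the wrist view for orange.

```bash
python3 -m handwheel '[{"x":0,"y":0.015,"z":0,"ax":0,"ay":0,"az":0},{"x":0,"y":0.01,"z":0,"ax":0,"ay":0,"az":0},{"x":0,"y":0,"z":0,"ax":0,"ay":0,"az":0},{"x":0,"y":0,"z":0,"ax":0,"ay":0,"az":0},{"x":0,"y":-0.03,"z":0,"ax":0,"ay":0,"az":0},{"x":0,"y":-0.03,"z":0,"ax":0,"ay":0,"az":0},{"x":0,"y":-0.03,"z":0,"ax":0,"ay":0,"az":0},{"x":0,"y":0,"z":0,"ax":0,"ay":0,"az":0}]'
python3 - <<'E'
from h import *
im=arm.get_image("side"); 
a=cv2.resize(im[157:233,198:298,::-1],(400,304),interpolation=cv2.INTER_CUBIC)
w=np.ascontiguousarray(arm.get_image("wrist")[:,:,::-1]); cv2.imwrite("pics/s7.png",np.hstack([a,cv2.resize(w,(400,304))]))
for n in("s5","s6","s7"):
    h=cv2.cvtColor(cv2.imread(f"pics/{n}.png"),cv2.COLOR_BGR2HSV); m=cv2.inRange(h,(6,90,80),(22,255,255)); print(n,"side",m[:,:400].sum()//255,"wrist",m[:,400:].sum()//255,cv2.boundingRect(m[:,400:]))
E
```

```text
clock: 8.55
position: [501.6, 156.2, 56.8]
ee_rot: [0.711, -0.703, -0.0, -0.001]
contact_force: [-1.1, 2.1, 5.8]
gripper_width: 57.0
grasp_force: 2.8
s5 side 634 wrist 537 (148, 214, 25, 58)
s6 side 117 wrist 390 (142, 225, 64, 47)
s7 side 133 wrist 253 (142, 237, 69, 31)
```

Run:
```python
from h import *
for n in("s5","s7"):
    h=cv2.cvtColor(cv2.imread(f"pics/{n}.png"),cv2.COLOR_BGR2HSV)
    for nm,s in(("side",slice(0,400)),("wrist",slice(400,800))):
        r=h[:,s]; m=(r[...,1]>110)&(r[...,2]>70)&(r[...,0]<35)&(r[...,0]>5); print(n,nm,np.histogram(r[...,0][m],bins=range(5,36,3))[0])
# combined picture of evidence
a=cv2.imread("pics/s5.png");b=cv2.imread("pics/s7.png"); cv2.imwrite("pics/v.png",np.clip(np.vstack([a[:296],b])*1.3,0,255))
```

```text
s5 side [  0   0   0 161 115  73 425  83   5   0]
s5 wrist [  0   0   2 161 417   0   0   0   0   0]
s7 side [  0   0   0   0   0  67 378  72   3   0]
s7 wrist [  0   0   4 102 115  26  69   1   1   0][ WARN:0@0.174] global loadsave.cpp:1063 imwrite_ Unsupported depth image for selected encoder is fallbacked to CV_8U.
```

View pics/v.png

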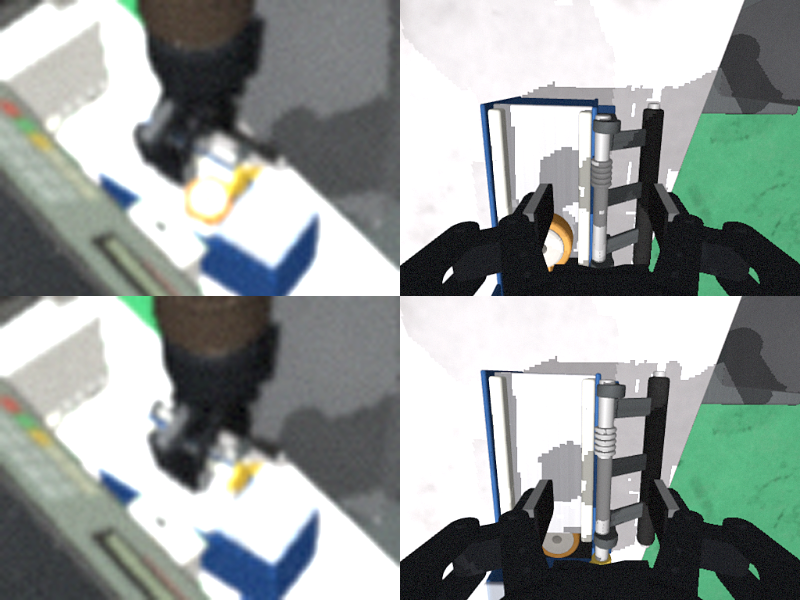

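In the lower panels the deck is empty. The roller lies dark and smaller beyond the deck edge at (560,545), so it's down in the pit, and the flap is still up. I'll raise the hand straight up and move back towards the robot.

```bash
python3 -m handwheel '[{"x":0,"y":0,"z":0.03,"ax":0,"ay":0,"az":0},{"x":0,"y":0,"z":0.04,"ax":0,"ay":0,"az":0},{"x":0,"y":0,"z":0.05,"ax":0,"ay":0,"az":0},{"x":0,"y":0,"z":0.1,"ax":0,"ay":0,"az":0},{"x":0,"y":0,"z":0.15,"ax":0,"ay":0,"az":0},{"x":0,"y":0,"z":0.15,"ax":0,"ay":0,"az":0},{"x":0,"y":0,"z":0.15,"ax":0,"ay":0,"az":0},{"x":0,"y":0,"z":0.15,"ax":0,"ay":0,"az":0}]'
python3 -m handwheel '[{"x":-0.1,"y":0,"z":0.05,"ax":0,"ay":0,"az":0},{"x":-0.15,"y":0,"z":0,"ax":0,"ay":0,"az":0},{"x":-0.15,"y":0,"z":0,"ax":0,"ay":0,"az":0},{"x":-0.1,"y":0,"z":0,"ax":0,"ay":0,"az":0},{"x":0,"y":0,"z":0,"ax":0,"ay":0,"az":0},{"x":0,"y":0,"z":0,"ax":0,"ay":0,"az":0},{"x":0,"y":0,"z":0,"ax":0,"ay":0,"az":0},{"x":0,"y":0,"z":0,"ax":0,"ay":0,"az":0}]'
python3 - <<'E'
from h import *
im=np.ascontiguousarray(arm.get_image("side")[157:233,198:298,::-1])
def st(i,lo,hi):
    m=cv2.inRange(cv2.cvtColor(i,cv2.COLOR_BGR2HSV),lo,hi); return int((m>0).sum()),cv2.boundingRect(m)
i0=cv2.imread("pics/side0.png")[157:233,198:298]
for n,i in(("start",i0),("now",im)): print(n,"orange",st(i,(8,110,70),(20,255,255)),"yellow",st(i,(21,110,70),(34,255,255)))
t0=cv2.imread("pics/top0.png")[140:225,210:330]; t=np.ascontiguousarray(arm.get_image("top")[140:225,210:330,::-1])
for n,i in(("top start",t0),("top now",t)): print(n,"orange",st(i,(8,90,70),(20,255,255)),"yellow",st(i,(21,110,70),(34,255,255)))
# bar darkness: rows of black pixels in top
for i in(t0,t): m=(i.max(2)<60); m[:, :32]=0; m[:,75:]=0; ys=np.nonzero(m[48:66])[0]; print("bar dark rows",ys.mean()+48 if len(ys) else None,len(ys))
print(arm.read_state()["contact_force"],arm.read_state()["clock"])
E
```

```text
clock: 9.45
position: [500.4, 154.9, 221.6]
ee_rot: [0.711, -0.703, -0.0, 0.001]
contact_force: [0.3, 0.4, 0.1]
gripper_width: 57.4
grasp_force: 0.0
clock: 10.25
position: [401.7, 155.6, 230.1]
ee_rot: [0.711, -0.703, 0.0, 0.0]
contact_force: [-1.0, -0.4, 0.2]
gripper_width: 57.2
grasp_force: 0.0
start orange (9, (45, 48, 7, 4)) yellow (13, (8, 34, 56, 17))
now orange (0, (0, 0, 0, 0)) yellow (11, (8, 34, 56, 12))
top start orange (49, (42, 0, 78, 40)) yellow (30, (31, 27, 3, 17))
top now orange (10, (113, 0, 6, 15)) yellow (32, (31, 27, 3, 17))
bar dark rows 56.869565217391305 92
bar dark rows None 0
[-1.49338286  0.0226636  -0.54211621] 10.35
```

From the top, the flap's mask matches the start exactly, so it's shut. No orange remains in the channel, and the hand is clear.

```bash
python3 -c "
from bench import arm
print(arm.job_done())"
```

```text
the job is handed in; nothing more can be done
None
```

The roller was pushed under the pressed-open flap and dropped into the box, the flap sprang shut and the hand is clear; I handed the job in at about 10.4 s on the robot's clock, and no verdict came back.

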